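# Find the hidden probe port of the food warmer and seat the thermometer

### The job

Take the probe thermometer out of its wooden stand and feel lightly with its tip along the slot in the food warmer's steel cover until it drops into the self-closing port hidden there. Push it fully home, so that its collar lies on the cover, and leave it standing there upright. Never press hard on the cover, and leave the salt shaker, the garlic and the espresso cup where they are.

Things in the scene. Friction and masses are not known exactly. Their poses are not given: they have to be found in the camera images.
- thermo_grip (a point): Probe thermometer, about 0.27 kg, round about its upright z axis: black cylindrical grip (28 mm diameter, 52 mm tall, white dial on top), under it a steel collar (34 mm diameter, 4 mm thick), under that a steel stem. This point is at the grip's mid-height on the axis: 26 mm below the top, 30 mm above the collar's underside, 70 mm above the stem's tip.
- thermometer: The same thermometer; origin on its axis at the collar's underside, z up. Its stem is 8 mm in diameter and 40 mm long with a hemispherical tip, at z = -40 mm. Fully home, the collar rests on the warmer's cover at both sides of the slot.
- stand_top (a point): Centre of the top face of the fixed wooden stand, a block 70 x 70 x 50 mm; the thermometer starts with its stem in the 13 mm hole there and its collar on the face. Lift it straight up by more than 45 mm to free it.
- warmer: Food warmer: fixed steel box, 130 mm (x) by 240 mm (y, the long side), cover top at z = 86 mm, a small bail handle at each end; origin at the centre of its underside. More than 20 N of thermometer or hand on it counts as pressing hard.
- slot (a point): Centre of the slot in the cover, level with the cover's top; moves with it. Slot 18 mm wide (x), 100 mm long (y); its floor, a plain dark steel strip, is 4 mm down. On the strip's centreline, within 40 mm of this point either way along y, is a 12 mm hole with a flush sprung shutter that looks the same, so is not seen; pushed down it yields at about 0.9 N (1.3 N at full depth); the strip itself does not.
- salt_shaker: Bystander: glass salt shaker with grey cap, 44 mm in diameter, 90 mm tall; origin at the centre of its underside.
- garlic: Bystander: garlic bulb, 56 mm wide and tall; origin at the centre of its underside.
- cup: Bystander: small white espresso cup with handle, 62 x 88 x 50 mm; origin at the centre of its underside.
- cover (a joint): How far the steel cover has sunk, m, 0 at rest. The cover floats on springs: it starts to sink at about 1 N of downward load, then goes 1 mm for each 1.5 N, down to a stop at 8 mm.
There are look-alikes about, which are no part of the job. Leave any yellow look-alike of the thermometer alone.

How it is judged:
By the outcome, as a careful person would: the job done as asked, in the order asked, and still so for the second after the job is handed in, with the robot touching nothing.
It also fails if it takes over 64 s, if anything falls off the work surface, if the arm or the gripper's body presses on something with over 40 N, if the wrist force passes 120 N, or if a joint passes its speed limit or range.

### The arm

A 7-joint arm with a two-finger parallel gripper is mounted at the origin on a cart in front of the work surface, level with it; the furniture and walls round the work are solid. World frame = base frame: x ahead of the robot, y to its left, z up, the work surface at z = 0. Lengths are in m, angles in degrees, forces in N, time in s.
With the tool pointing down it reaches from about 0.4 to 0.875 m from the base axis. Payload 6.5 kg.
Tool frame: the origin (TCP) lies on the front face of the gripper's body, between the roots of the fingers; the fingertips stand 73 mm ahead of it and the grasp point (between the pads) lies 54 mm ahead of it; z points along the fingers, y is the line along which they close (so a half turn about z gives the same grasp; the last joint's range is limited). The gripper opens to 85 mm and grips with 20 to 120 N. Pads are 22 mm wide; open, the fingers measure 114 mm over their backs; the gripper's body (76 mm by 85 mm) begins 54 mm behind the grasp point. The pads swing forward as they close: fully open they stand 13 mm farther back than shut.
Start: joints at [59.347, 30.733, -0.252, 88.115, 0.149, 61.152, -4.079], TCP at [0.294, -0.58, 0.304] pointing down, gripper open.
Joint ranges: [-154.64, 154.64], [-21.42, 123.67], [-72.66, 72.17], [13.99, 137.28], [-74.86, 254.86], [10.95, 109.41], [-158.01, 158.01]. Speed limits (degrees/s): [136.94, 136.94, 180, 180, 180, 180, 180].

### API

Orientations are given as a 3x3 rotation matrix whose columns are the frame's x, y, z axes.
In Python, from rig import get_state, snapshot, get_calibration, finish_job gives the robot as it stands.
- The arm moves only by the tool drive_tool, never from a script. Its argument "targets" is a list of rows, each a list of 5 numbers: the closure, from -1 (fully open) to 1 (shut), then the shift along the tool's x, y, z as a fraction of full scale, then the turn about the tool's z as a fraction of full scale. A call has 1 to 8 rows; each row shifts and turns the commanded pose from where the row before left it, along the tool's axes as they then stand; what a row does not reach is not made up. Full scale, the value 1, is 0.04 m for a shift and 10 degrees for a turn. A row lasts 1/8 s, in which the tool goes at most 62.5 mm and 10.7 degrees, less where a joint would pass 70% of its speed; a pose out of reach is approached as far as the arm can. A call with a number of a shift or a turn outside -1 to 1 is refused whole. A call with a gripper value outside its range is refused whole. The fingers move at their own pace and stop on an object; "grip_force" is the grip in N (left out, the last holds). Time passes only in rows, so rows that do not move let the fingers close. It gives the time, the measured TCP pose, the force, the opening and the grip force at its end, in the units of the state.
- get_state(): the state, without advancing time (a new reading comes with each control period).
- snapshot(name): name is "side" or "top"; returns the picture (400x640x3 uint8, red, green, blue); there is no depth.
- get_calibration(name): a dict with "K" (3x3 intrinsics, pixels), "position" and "orientation" of the camera in the world. Camera axes: x right, y up, looking along -z (the intrinsics and any distortion apply to the point x, -y, -z); pixel columns grow to the right and rows downward; lengths in m; the calibration is good to about 2 mm. A picture is of the moment at which its call begins. get_calibration takes no time and is no camera call.
- finish_job(): hands the job in; it is judged then, once.
The state is a dict: "time": time; "joint_positions": joint angles; "joint_velocities": joint speeds; "joint_efforts": joint torques, N m; "tool_pos": TCP position; "ee_rot": TCP orientation; "force": force on the tool from outside, world axes, zero at the start; "torque": the same for the moment, N m; "opening": finger opening in m; "grip_force": force on a finger pad.
Only numpy, scipy, OpenCV 4.12 (cv2) and the standard library are available. Lean on these libraries where they do the work, as an engineer would, in place of code of your own. Each camera call takes 0.05 s, during which the arm holds its last target. There are 200 camera calls.

## Working session

There is one attempt and no reset: what is moved stays moved. The work goes in short steps, Python scripts to look and compute and a tool call to move; the robot and the scene stay as the last step left them, time stands still between calls to the robot, and variables do not carry over. Pictures are saved under pics/ and viewed, at most 10 in all, crops included, and the job is handed in when it is done.

Besides the shell and the picture viewer there is one more tool, called after "Request:" as name([rows], argument=value, ...), one row to a line, values as JSON. drive_tool: Moves the arm, as the interface text tells. Shift numbers are shares of 0.04 m and turn numbers shares of 10 degrees, none past 1 either way. Its arguments: {"type":"object","properties":{"targets":{"type":"array","items":{"type":"array","items":{"type":"number","minimum":-1,"maximum":1}}},"grip_force":{"type":"number"}},"required":["targets"]}

```bash
mkdir -p pics; python3 - <<'E'
from rig import *
import cv2
for n in("side","top"):
    cv2.imwrite(f"pics/{n}0.png",snapshot(n)[:,:,::-1]); c=get_calibration(n); print(n,c)
s=get_state();print(s)
E
```

```text
side {'K': array([[444.50960672,   0.        , 320.60129339],
       [  0.        , 444.50960672, 199.35656425],
       [  0.        ,   0.        ,   1.        ]]), 'position': array([0.10749809, 0.71085317, 0.64313085]), 'orientation': array([[-9.39373392e-01,  1.70877990e-01, -2.97284952e-01],
       [-3.42895487e-01, -4.69543325e-01,  8.13604173e-01],
       [-5.61119400e-04,  8.66215781e-01,  4.99669797e-01]])}
top {'K': array([[455.56544945,   0.        , 318.84420664],
       [  0.        , 455.56544945, 198.82825822],
       [  0.        ,   0.        ,   1.        ]]), 'position': array([ 0.36319679, -0.19581705,  1.02501215]), 'orientation': array([[ 0.02903511,  0.99559946, -0.08909931],
       [-0.99889842,  0.03218713,  0.03414583],
       [ 0.03686342,  0.08800973,  0.99543728]])}
{'time': 0.1, 'joint_positions': array([59.34720893, 30.7754818 , -0.25446837, 88.16509813,  0.14980595,
       61.15166598, -4.08045942]), 'joint_velocities': array([ 0.10515134, -0.20450131,  0.01041878, -0.25110115,  0.07767214,
        0.02309258,  0.11015061]), 'joint_efforts': array([ 3.42921143e-03, -5.84566712e+01,  1.05193008e+00, -2.59777451e+01,
        1.25321074e-02,  4.59808420e-03,  3.26265547e-05]), 'tool_pos': array([ 0.29346283, -0.57947067,  0.30307386]), 'ee_rot': array([[ 8.92085863e-01,  4.51865147e-01, -8.38276238e-04],
       [ 4.51865906e-01, -8.92084823e-01,  1.36787884e-03],
       [-1.29716736e-04, -1.59905383e-03, -9.99998713e-01]]), 'force': array([0.87577505, 0.11413812, 0.55489605]), 'torque': array([ 0.02095843, -0.02187925,  0.03277243]), 'grip_force': 0.0, 'opening': 0.08576957775066253}
```

View pics/side0.png

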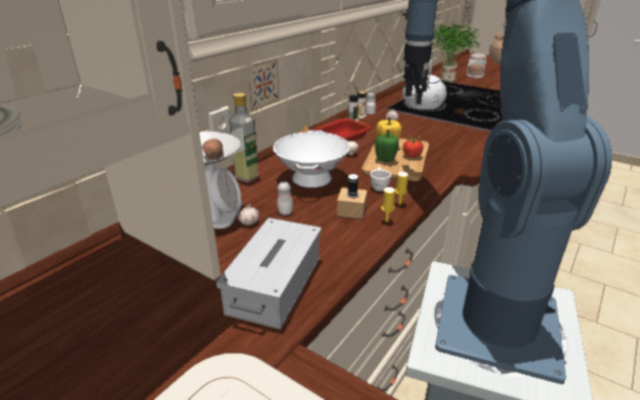

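View pics/top0.png

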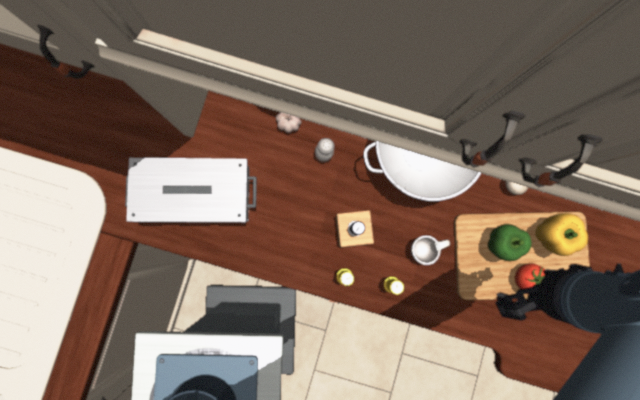

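The side view shows the thermometer at about (352,188) in its stand and the slot at about (272,252). In the top view they are at (357,229) and (187,190). The yellow look-alikes sit nearer the robot. I'll enlarge these areas for exact pixel positions.

```bash
python3 - <<'E'
import cv2,numpy as np
s=cv2.imread("pics/side0.png");t=cv2.imread("pics/top0.png")
def c(im,x,y,w,h,k):return cv2.resize(im[y:y+h,x:x+w],(w*k,h*k),interpolation=cv2.INTER_CUBIC)
a=np.hstack([c(s,325,165,50,60,8),c(t,330,200,50,60,8)]);cv2.imwrite("pics/thermo.png",a)
b=np.vstack([c(s,220,215,110,70,4),c(t,120,150,110,75,4)]);b=np.hstack([c(s,220,215,100,115,4)[:460],c(t,125,150,100,115,4)[:460]]);cv2.imwrite("pics/slot.png",b)
E
```

```text
(no output)
```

View pics/thermo.png

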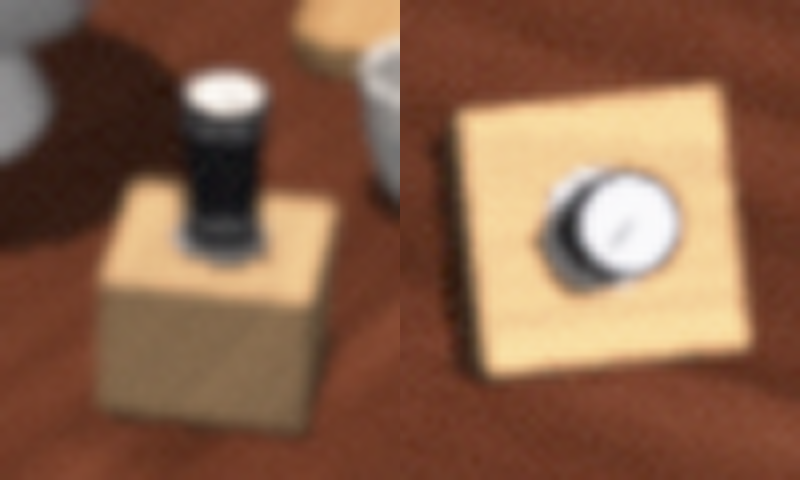

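View pics/slot.png

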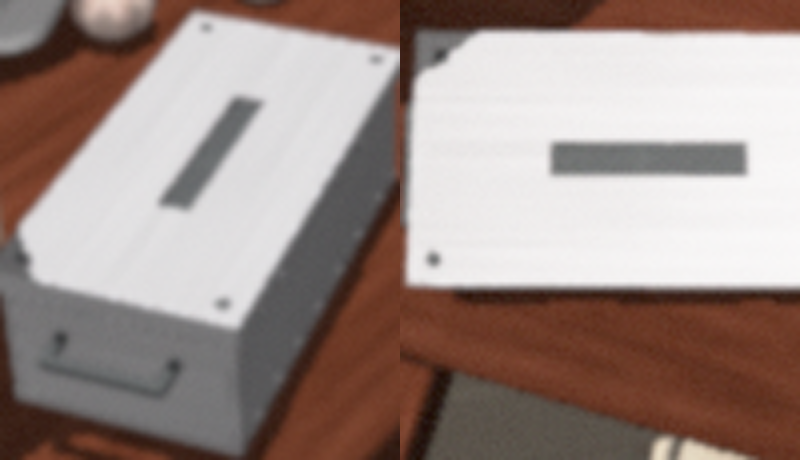

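The crops show the dial at (226,93) in the side crop and (230,222) in the top crop. The stand-top and slot corners are also clear in both. I'll triangulate these points.

```bash
cat > h.py <<'E'
import numpy as np,cv2
from rig import *
def P(n):
    c=get_calibration(n);R=np.array(c["orientation"])@np.diag([1,-1,-1]);return c["K"]@np.hstack([R.T,(-R.T@c["position"])[:,None]])
def tri(a,b):
    X=cv2.triangulatePoints(P("side"),P("top"),np.array(a,float).T,np.array(b,float).T);return (X[:3]/X[3]).T
def pix(p,k,o):return (np.array(p)+.5)/k-.5+np.array(o)
def proj(n,X):
    q=P(n)@np.r_[X,1];return q[:2]/q[2]
E
python3 - <<'E'
from h import *
np.set_printoptions(precision=4,suppress=True)
print(tri(pix([(226,93)],8,(325,165)),pix([(230,222)],8,(330,200))))
st=tri(pix([(133,183),(340,200),(312,302),(102,285)],8,(325,165)),pix([(318,85),(350,345),(87,375),(58,113)],8,(330,200)));print(st,st.mean(0))
sl=tri(pix([(160,204),(238,97),(263,101),(188,209)],4,(220,215)),pix([(152,143),(346,143),(346,174),(152,174)],4,(125,150)));print(sl,sl.mean(0))
d=(sl[0]+sl[3]-sl[1]-sl[2]);print(np.degrees(np.arctan2(d[1],d[0])),np.linalg.norm(d)/2)
s=get_state();print(s["tool_pos"])
E
```

```text
[[ 0.3896 -0.309   0.1058]]
[[ 0.4295 -0.3388  0.0492]
 [ 0.3588 -0.3489  0.0505]
 [ 0.3492 -0.2785  0.0502]
 [ 0.419  -0.2692  0.0479]] [ 0.3891 -0.3088  0.0494]
[[ 0.4639  0.093   0.0854]
 [ 0.4669 -0.0056  0.0846]
 [ 0.4515 -0.0063  0.0851]
 [ 0.4483  0.0921  0.0857]] [0.4576 0.0433 0.0852]
91.81377840413593 0.09853533367755256
[ 0.2935 -0.5795  0.3031]
```

Heights check out: dial 0.106 m, stand 0.050 m, cover 0.086 m. Thermometer axis is at (0.389,-0.309) and slot centre at (0.4576,0.0433). First I'll turn the tool so its y lies along world y, then approach.

Request:
drive_tool([
  [-1,0,0,0,0.9],
  [-1,0,0,0,0.9],
  [-1,0,0,0,0.89],
  [-1,0.4,-1,0.1,0],
  [-1,0.4,-1,0.2,0],
  [-1,0.4,-1,0.2,0],
  [-1,0.4,-1,0.2,0],
  [-1,0.4,-1,0.2,0],
])

```text
time: 1.1
tool_pos: [0.3741, -0.3784, 0.2674]
ee_rot: [[1.0, -0.001, -0.0], [-0.001, -1.0, 0.0], [-0.0, -0.0, -1.0]]
force: [1.0, 0.1, -0.1]
opening: 0.0855
grip_force: 0.0
```

Request:
drive_tool([
  [-1,0.2,-0.9,0.2,0],
  [-1,0.175,-0.84,0.3,0],
  [-1,0,0,0.5,0],
  [-1,0,0,0.5,0],
  [-1,0,0,0,0],
  [-1,0,0,0,0],
])

```text
time: 1.85
tool_pos: [0.389, -0.3106, 0.2083]
ee_rot: [[1.0, -0.001, 0.0], [-0.001, -1.0, -0.0], [0.0, 0.0, -1.0]]
force: [0.5, 0.1, -0.4]
opening: 0.0854
grip_force: 0.0
```

```bash
python3 - <<'E'
from h import *
s=get_state();print(s["tool_pos"],s["force"])
a=snapshot("side")[120:240,280:430,::-1];b=snapshot("top")[160:280,290:440,::-1]
f=lambda i:cv2.resize(i,None,fx=2.6,fy=4,interpolation=2) if 0 else cv2.resize(i,(390,312),interpolation=2)
cv2.imwrite("pics/appr.png",np.hstack([f(a),f(b)]))
E
```

```text
[ 0.38901681 -0.31055863  0.20834489] [ 0.4554595   0.14261466 -0.36702399]
```

View pics/appr.png

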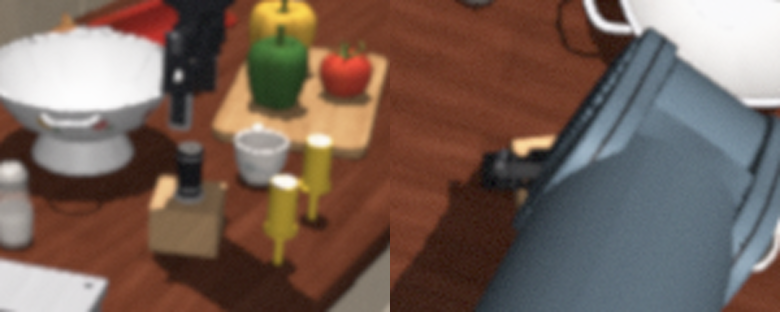

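The gripper sits straddled above the thermometer, and the cup and yellow pieces are clear of it. Descending and gripping.

Request:
drive_tool([
  [-1,0,-0.04,0.5,0],
  [-1,0,0,0.5,0],
  [-1,0,0,0.5,0],
  [-1,0,0,0.26,0],
  [-1,0,0,0,0],
  [0,0,0,0,0],
  [0.2,0,0,0,0],
  [0.2,0,0,0,0],
], grip_force=40)

```text
time: 2.95
tool_pos: [0.3891, -0.3089, 0.1379]
ee_rot: [[1.0, -0.001, 0.001], [-0.001, -1.0, -0.0], [0.001, 0.0, -1.0]]
force: [-0.0, -0.4, 0.3]
opening: 0.0345
grip_force: 0.0
```

Request:
drive_tool([
  [1,0,0,0,0],
  [1,0,0,0,0],
  [1,0,0,0,0],
  [1,0,0,0,0],
  [1,0,0,0,0],
  [1,0,0,0,0],
])

```text
time: 3.7
tool_pos: [0.389, -0.3089, 0.1379]
ee_rot: [[1.0, -0.001, 0.0], [-0.001, -1.0, -0.0], [0.0, 0.0, -1.0]]
force: [-0.9, 0.9, 6.4]
opening: 0.0273
grip_force: 39.1
```

Grasped: the opening is 27 mm, which matches the grip. Lifting straight up.

Request:
drive_tool([
  [1,0,0,-0.3,0],
  [1,0,0,-0.45,0],
  [1,0,0,-0.6,0],
  [1,0,0,-0.6,0],
  [1,0,0,-0.7,0],
  [1,0,0,-0.7,0],
  [1,0,0,-0.4,0],
  [1,0,0,0,0],
])

```text
time: 4.7
tool_pos: [0.3891, -0.3089, 0.2883]
ee_rot: [[1.0, -0.001, 0.002], [-0.001, -1.0, -0.001], [0.002, 0.001, -1.0]]
force: [0.4, 0.5, -3.3]
opening: 0.0268
grip_force: 39.6
```

Request:
drive_tool([
  [1,0.2,-0.7,0,0],
  [1,0.2,-0.9,0,0],
  [1,0.2,-0.9,0,0],
  [1,0.2,-0.9,0,0],
  [1,0.2,-0.9,0,0],
  [1,0.2,-0.9,0,0],
  [1,0.2,-0.8,0,0],
  [1,0,-0.5,0,0],
])

```text
time: 5.7
tool_pos: [0.4447, -0.0469, 0.2862]
ee_rot: [[1.0, 0.001, -0.002], [0.001, -1.0, 0.001], [-0.002, -0.001, -1.0]]
force: [0.2, -0.5, -3.1]
opening: 0.027
grip_force: 39.9
```

Request:
drive_tool([
  [1,0.2,-0.7,0,0],
  [1,0.15,-0.6,0,0],
  [1,0,0,0,0],
  [1,0,0,0,0],
])

```text
time: 6.2
tool_pos: [0.4584, 0.0026, 0.2866]
ee_rot: [[1.0, -0.001, -0.002], [-0.001, -1.0, -0.0], [-0.002, 0.0, -1.0]]
force: [-0.3, -0.6, -3.2]
opening: 0.0269
grip_force: 40.0
```

```bash
python3 - <<'E'
from h import *
s=get_state();print(s["tool_pos"],s["force"],s["torque"],s["ee_rot"][:,2])
t=s["tool_pos"]
for n in("side","top"):print(n,[proj(n,t-[0,0,d]).round(1).tolist() for d in(.128,.088,.032)])
a=snapshot("side")[150:300,200:350,::-1];b=snapshot("top")[130:280,120:270,::-1]
f=lambda i:cv2.resize(i,None,fx=2.66,fy=2.66,interpolation=2) if 0 else cv2.resize(i,(400,400),interpolation=2)
cv2.imwrite("pics/over.png",np.hstack([f(a),f(b)]))
E
```

```text
[0.45836543 0.00255035 0.28658317] [-0.27026501 -0.57495843 -3.17500402] [-0.05608959 -0.02472732  0.02448686] [-2.04493932e-03 -4.91069697e-04 -9.99997789e-01]
side [[279.0, 212.5], [278.0, 195.7], [276.6, 170.9]]
top [[199.0, 185.7], [194.0, 183.1], [186.2, 179.1]]
```

View pics/over.png

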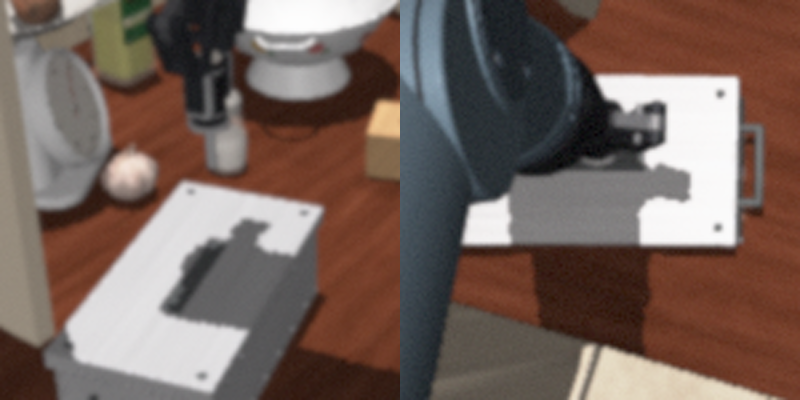

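The gripper is over the far end of the slot. The Fz change of about -2.7 N fits the thermometer's weight. The stem isn't clear against the shaker, so I'll zoom in there.

```bash
python3 - <<'E'
from h import *
a=snapshot("side")[160:230,250:310,::-1]
cv2.imwrite("pics/stem.png",cv2.resize(a,None,fx=8,fy=8,interpolation=2))
E
```

```text
(no output)
```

View pics/stem.png

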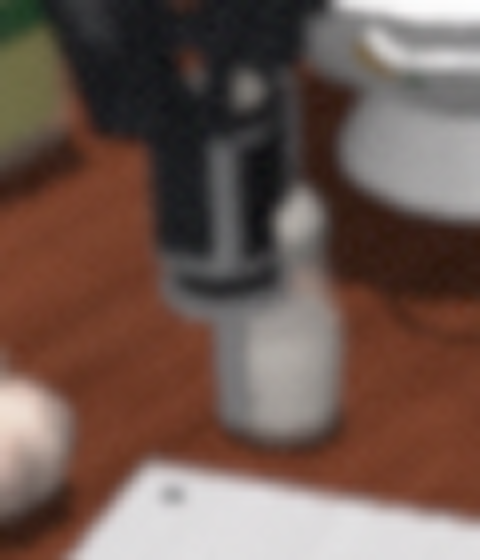

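The thermometer is held upright: collar at about (277,197) and stem tip at about (279,213), as predicted. Lowering into the slot end.

Request:
drive_tool([
  [1,0,0,0.4,0],
  [1,0,0,0.5,0],
  [1,0,0,0.4,0],
  [1,0,0,0.3,0],
  [1,0,0,0.15,0],
  [1,0,0,0,0],
  [1,0,0,0,0],
])

```text
time: 7.22
tool_pos: [0.4594, 0.0032, 0.2179]
ee_rot: [[1.0, -0.001, 0.001], [-0.001, -1.0, 0.0], [0.001, -0.0, -1.0]]
force: [0.1, 0.5, -3.3]
opening: 0.0274
grip_force: 39.9
```

Request:
drive_tool([
  [1,0,0,0.05,0],
  [1,0,0,0,0],
])

```text
time: 7.48
tool_pos: [0.4591, 0.0032, 0.2156]
ee_rot: [[1.0, -0.001, 0.0], [-0.001, -1.0, -0.0], [0.0, 0.0, -1.0]]
force: [-0.1, -0.5, -1.3]
opening: 0.0268
grip_force: 39.9
```

Request:
drive_tool([
  [1,0,0,0.05,0],
  [1,0,0,0,0],
])

```text
time: 7.72
tool_pos: [0.4589, 0.0032, 0.2133]
ee_rot: [[1.0, -0.001, -0.0], [-0.001, -1.0, -0.0], [-0.0, 0.0, -1.0]]
force: [1.0, 1.3, -2.9]
opening: 0.0269
grip_force: 39.9
```

Request:
drive_tool([
  [1,0,0,0.05,0],
  [1,0,0,0,0],
])

```text
time: 7.98
tool_pos: [0.459, 0.0032, 0.2113]
ee_rot: [[1.0, -0.001, -0.0], [-0.001, -1.0, -0.0], [-0.0, 0.0, -1.0]]
force: [0.1, -0.6, -3.1]
opening: 0.027
grip_force: 39.9
```

Request:
drive_tool([
  [1,0,0,0.05,0],
  [1,0,0,0,0],
  [1,0,0,0,0],
])

```text
time: 8.35
tool_pos: [0.4592, 0.0032, 0.2096]
ee_rot: [[1.0, -0.001, 0.0], [-0.001, -1.0, -0.0], [0.0, 0.0, -1.0]]
force: [-1.4, 0.4, -1.6]
opening: 0.0271
grip_force: 39.9
```

Request:
drive_tool([
  [1,0,0,0.03,0],
  [1,0,0,0,0],
  [1,0,0,0,0],
])

```text
time: 8.72
tool_pos: [0.4592, 0.0032, 0.2084]
ee_rot: [[1.0, -0.001, 0.0], [-0.001, -1.0, -0.0], [0.0, 0.0, -1.0]]
force: [-0.3, 0.0, 0.7]
opening: 0.0268
grip_force: 40.0
```

Request:
drive_tool([
  [1,0,0,0.03,0],
  [1,0,0,0,0],
  [1,0,0,0,0],
])

```text
time: 9.1
tool_pos: [0.4592, 0.0033, 0.2072]
ee_rot: [[1.0, -0.001, 0.0], [-0.001, -1.0, 0.0], [0.0, -0.0, -1.0]]
force: [0.1, -0.3, 1.2]
opening: 0.0274
grip_force: 40.1
```

In contact with the strip at about 4.4 N, with the cover sunk about 2 mm. Scanning along +y in 3 mm steps; when the force falls off, that's the port.

Request:
drive_tool([
  [1,-0.002,-0.075,0,0],
  [1,0,0,0,0],
  [1,0,0,0,0],
])

```text
time: 9.48
tool_pos: [0.459, 0.0066, 0.2071]
ee_rot: [[1.0, -0.0, 0.0], [-0.0, -1.0, 0.0], [0.0, -0.0, -1.0]]
force: [0.1, 0.4, 1.9]
opening: 0.027
grip_force: 40.3
```

Request:
drive_tool([
  [1,-0.002,-0.075,0,0],
  [1,0,0,0,0],
  [1,0,0,0,0],
])

```text
time: 9.85
tool_pos: [0.4589, 0.0097, 0.2071]
ee_rot: [[1.0, -0.0, 0.0], [-0.0, -1.0, 0.0], [0.0, -0.0, -1.0]]
force: [0.2, 1.0, 1.4]
opening: 0.0271
grip_force: 40.3
```

Request:
drive_tool([
  [1,-0.003,-0.075,0,0],
  [1,0,0,0,0],
  [1,0,0,0,0],
])

```text
time: 10.22
tool_pos: [0.4588, 0.0126, 0.2071]
ee_rot: [[1.0, -0.0, -0.0], [-0.0, -1.0, 0.0], [-0.0, -0.0, -1.0]]
force: [-1.2, 0.6, 1.9]
opening: 0.0272
grip_force: 40.3
```

Request:
drive_tool([
  [1,-0.002,-0.075,0,0],
  [1,0,0,0,0],
  [1,0,0,0,0],
])

```text
time: 10.6
tool_pos: [0.4587, 0.0156, 0.2071]
ee_rot: [[1.0, -0.0, -0.0], [-0.0, -1.0, 0.0], [-0.0, -0.0, -1.0]]
force: [-0.4, 0.1, 1.7]
opening: 0.0271
grip_force: 40.3
```

Request:
drive_tool([
  [1,-0.002,-0.075,0,0],
  [1,0,0,0,0],
  [1,0,0,0,0],
])

```text
time: 10.98
tool_pos: [0.4586, 0.0186, 0.2071]
ee_rot: [[1.0, -0.0, -0.0], [-0.0, -1.0, 0.0], [-0.0, -0.0, -1.0]]
force: [0.5, 0.5, 1.3]
opening: 0.0268
grip_force: 40.3
```

Request:
drive_tool([
  [1,-0.003,-0.075,0,0],
  [1,0,0,0,0],
  [1,0,0,0,0],
])

```text
time: 11.35
tool_pos: [0.4585, 0.0216, 0.2071]
ee_rot: [[1.0, -0.0, 0.0], [-0.0, -1.0, 0.0], [0.0, -0.0, -1.0]]
force: [-0.0, 0.8, 0.7]
opening: 0.0269
grip_force: 40.3
```

Request:
drive_tool([
  [1,-0.002,-0.075,0,0],
  [1,0,0,0,0],
  [1,0,0,0,0],
])

```text
time: 11.72
tool_pos: [0.4584, 0.0246, 0.2071]
ee_rot: [[1.0, -0.0, 0.0], [-0.0, -1.0, 0.0], [0.0, -0.0, -1.0]]
force: [-0.4, 0.4, 1.2]
opening: 0.0269
grip_force: 40.3
```

Request:
drive_tool([
  [1,-0.003,-0.075,0,0],
  [1,0,0,0,0],
  [1,0,0,0,0],
])

```text
time: 12.1
tool_pos: [0.4583, 0.0276, 0.2071]
ee_rot: [[1.0, -0.0, 0.0], [-0.0, -1.0, 0.0], [0.0, -0.0, -1.0]]
force: [-0.8, -0.5, 1.1]
opening: 0.0274
grip_force: 40.3
```

Request:
drive_tool([
  [1,-0.002,-0.075,0,0],
  [1,0,0,0,0],
  [1,0,0,0,0],
])

```text
time: 12.48
tool_pos: [0.4582, 0.0306, 0.2071]
ee_rot: [[1.0, -0.0, 0.0], [-0.0, -1.0, 0.0], [0.0, -0.0, -1.0]]
force: [-0.6, 0.2, 2.2]
opening: 0.0271
grip_force: 40.3
```

Request:
drive_tool([
  [1,-0.003,-0.075,0,0],
  [1,0,0,0,0],
  [1,0,0,0,0],
])

```text
time: 12.85
tool_pos: [0.4581, 0.0336, 0.2071]
ee_rot: [[1.0, -0.0, 0.0], [-0.0, -1.0, 0.0], [0.0, -0.0, -1.0]]
force: [0.0, 1.0, 1.9]
opening: 0.0268
grip_force: 40.3
```

Request:
drive_tool([
  [1,-0.002,-0.075,0,0],
  [1,0,0,0,0],
  [1,0,0,0,0],
])

```text
time: 13.22
tool_pos: [0.458, 0.0366, 0.2071]
ee_rot: [[1.0, -0.0, -0.0], [-0.0, -1.0, 0.0], [-0.0, -0.0, -1.0]]
force: [0.8, 1.0, 2.0]
opening: 0.0273
grip_force: 40.3
```

Request:
drive_tool([
  [1,-0.003,-0.075,0,0],
  [1,0,0,0,0],
  [1,0,0,0,0],
])

```text
time: 13.6
tool_pos: [0.4579, 0.0396, 0.2071]
ee_rot: [[1.0, -0.0, -0.0], [-0.0, -1.0, 0.0], [-0.0, -0.0, -1.0]]
force: [-1.0, 0.6, 1.8]
opening: 0.0272
grip_force: 40.3
```

Request:
drive_tool([
  [1,-0.002,-0.075,0,0],
  [1,0,0,0,0],
  [1,0,0,0,0],
])

```text
time: 13.98
tool_pos: [0.4579, 0.0427, 0.2071]
ee_rot: [[1.0, -0.0, 0.0], [-0.0, -1.0, 0.001], [0.0, -0.001, -1.0]]
force: [-0.5, 1.3, 1.5]
opening: 0.0274
grip_force: 40.3
```

Request:
drive_tool([
  [1,-0.003,-0.075,0,0],
  [1,0,0,0,0],
  [1,0,0,0,0],
])

```text
time: 14.35
tool_pos: [0.4575, 0.0463, 0.2069]
ee_rot: [[1.0, 0.0, -0.0], [0.0, -1.0, 0.001], [-0.0, -0.001, -1.0]]
force: [-0.0, 4.4, -1.3]
opening: 0.0272
grip_force: 40.0
```

Request:
drive_tool([
  [1,-0.002,-0.075,0,0],
  [1,0,0,0,0],
  [1,0,0,0,0],
])

```text
time: 14.72
tool_pos: [0.4575, 0.0479, 0.207]
ee_rot: [[1.0, -0.001, -0.0], [-0.001, -1.0, -0.0], [-0.0, 0.0, -1.0]]
force: [-0.8, 0.5, -1.6]
opening: 0.0268
grip_force: 40.0
```

Request:
drive_tool([
  [1,-0.003,-0.075,0,0],
  [1,0,0,0,0],
  [1,0,0,0,0],
])

```text
time: 15.1
tool_pos: [0.4575, 0.0513, 0.2071]
ee_rot: [[1.0, -0.001, -0.0], [-0.001, -1.0, 0.0], [-0.0, -0.0, -1.0]]
force: [0.4, 0.3, -1.0]
opening: 0.0271
grip_force: 40.0
```

The force dropped at y ≈ 0.046 to 0.051 with no side load: the port. Free play puts its centre near y = 0.0495. Backing up 1.5 mm and probing deeper.

Request:
drive_tool([
  [1,0,0.04,0,0],
  [1,0,0,0.05,0],
  [1,0,0,0.05,0],
  [1,0,0,0,0],
  [1,0,0,0,0],
])

```text
time: 15.72
tool_pos: [0.4575, 0.0496, 0.2031]
ee_rot: [[1.0, -0.001, -0.0], [-0.001, -1.0, -0.0], [-0.0, 0.0, -1.0]]
force: [-0.2, 0.7, -1.1]
opening: 0.027
grip_force: 40.0
```

Request:
drive_tool([
  [1,0,0,0,0],
])

```text
time: 15.85
tool_pos: [0.4576, 0.0496, 0.2031]
ee_rot: [[1.0, -0.001, 0.0], [-0.001, -1.0, -0.0], [0.0, 0.0, -1.0]]
force: [-0.2, -0.6, -1.4]
opening: 0.0273
grip_force: 40.0
```

Request:
drive_tool([
  [1,0,0,0.1,0],
  [1,0,0,0.15,0],
  [1,0,0,0.15,0],
  [1,0,0,0.1,0],
  [1,0,0,0.1,0],
  [1,0,0,0,0],
  [1,0,0,0,0],
])

```text
time: 16.73
tool_pos: [0.4574, 0.0497, 0.1791]
ee_rot: [[1.0, -0.001, -0.0], [-0.001, -1.0, -0.0], [-0.0, 0.0, -1.0]]
force: [-0.7, -0.7, -1.3]
opening: 0.0273
grip_force: 40.0
```

Request:
drive_tool([
  [1,0,0,0.05,0],
  [1,0,0,0.02,0],
  [1,0,0,0,0],
  [1,0,0,0,0],
])

```text
time: 17.23
tool_pos: [0.4575, 0.0496, 0.1763]
ee_rot: [[1.0, -0.001, -0.0], [-0.001, -1.0, -0.0], [-0.0, 0.0, -1.0]]
force: [-0.6, -0.1, -1.6]
opening: 0.0273
grip_force: 40.0
```

Request:
drive_tool([
  [1,0,0,0.05,0],
  [1,0,0,0,0],
  [1,0,0,0,0],
])

```text
time: 17.6
tool_pos: [0.4575, 0.0496, 0.1743]
ee_rot: [[1.0, -0.001, -0.0], [-0.001, -1.0, -0.0], [-0.0, 0.0, -1.0]]
force: [-0.2, 0.3, -1.4]
opening: 0.0269
grip_force: 40.0
```

Request:
drive_tool([
  [1,0,0,0.03,0],
  [1,0,0,0,0],
  [1,0,0,0,0],
])

```text
time: 17.98
tool_pos: [0.4576, 0.0497, 0.1731]
ee_rot: [[1.0, -0.001, 0.0], [-0.001, -1.0, 0.0], [0.0, -0.0, -1.0]]
force: [-0.1, -0.1, -0.2]
opening: 0.0267
grip_force: 40.0
```

Request:
drive_tool([
  [1,0,0,0.03,0],
  [1,0,0,0,0],
  [1,0,0,0,0],
])

```text
time: 18.35
tool_pos: [0.4576, 0.0496, 0.1719]
ee_rot: [[1.0, -0.001, 0.0], [-0.001, -1.0, -0.0], [0.0, 0.0, -1.0]]
force: [-1.6, -0.3, 1.7]
opening: 0.0271
grip_force: 40.0
```

The collar has seated on the cover: force is rising at the expected height. Easing the load slightly, then releasing gently and rising.

Request:
drive_tool([
  [1,0,0,-0.02,0],
  [1,0,0,0,0],
  [1,0,0,0,0],
], grip_force=20)

```text
time: 18.73
tool_pos: [0.4576, 0.0496, 0.1727]
ee_rot: [[1.0, -0.001, 0.0], [-0.001, -1.0, 0.0], [0.0, -0.0, -1.0]]
force: [0.0, 0.2, -0.7]
opening: 0.027
grip_force: 40.0
```

Request:
drive_tool([
  [0.25,0,0,0,0],
  [0.2,0,0,0,0],
  [0.1,0,0,0,0],
  [0,0,0,0,0],
  [-0.2,0,0,0,0],
  [-0.4,0,0,0,0],
  [-0.4,0,0,0,0],
  [-0.4,0,0,0,0],
])

```text
time: 19.73
tool_pos: [0.4575, 0.0496, 0.1727]
ee_rot: [[1.0, -0.001, -0.0], [-0.001, -1.0, 0.0], [-0.0, -0.0, -1.0]]
force: [-0.5, 0.6, -0.7]
opening: 0.06
grip_force: 0.0
```

Request:
drive_tool([
  [-0.4,0,0,-0.1,0],
  [-0.4,0,0,-0.3,0],
  [-0.4,0,0,-0.6,0],
  [-0.4,0,0,-0.8,0],
  [-0.4,0,0,-0.8,0],
  [-0.4,0,0,-0.8,0],
  [-0.4,0,0,-0.5,0],
  [-0.4,0,0,0,0],
])

```text
time: 20.72
tool_pos: [0.4583, 0.0498, 0.3307]
ee_rot: [[1.0, -0.001, 0.004], [-0.001, -1.0, 0.001], [0.004, -0.001, -1.0]]
force: [0.4, 0.0, -1.6]
opening: 0.0597
grip_force: 0.0
```

Request:
drive_tool([
  [-0.4,0,0.8,0,0],
  [-0.4,0,0.8,0,0],
  [-0.4,0,0.8,0,0],
  [-0.4,0,0.8,0,0],
  [-0.4,0,0.8,0,0],
  [-0.4,0,0.8,0,0],
  [-0.4,0,0,0,0],
  [-0.4,0,0,0,0],
])

```text
time: 21.72
tool_pos: [0.4571, -0.1416, 0.3281]
ee_rot: [[1.0, -0.0, -0.001], [-0.0, -1.0, 0.001], [-0.001, -0.001, -1.0]]
force: [0.4, 0.6, -0.0]
opening: 0.0598
grip_force: 0.0
```

```bash
python3 - <<'E'
from h import *
print(get_state()["force"])
a=snapshot("side")[195:305,215:325,::-1];b=snapshot("top")[140:250,120:230,::-1]
f=lambda i:cv2.resize(i,(400,400),interpolation=2)
cv2.imwrite("pics/end.png",np.hstack([f(a),f(b)]))
E
```

```text
[ 0.4288891   0.58071394 -0.00622864]
```

View pics/end.png

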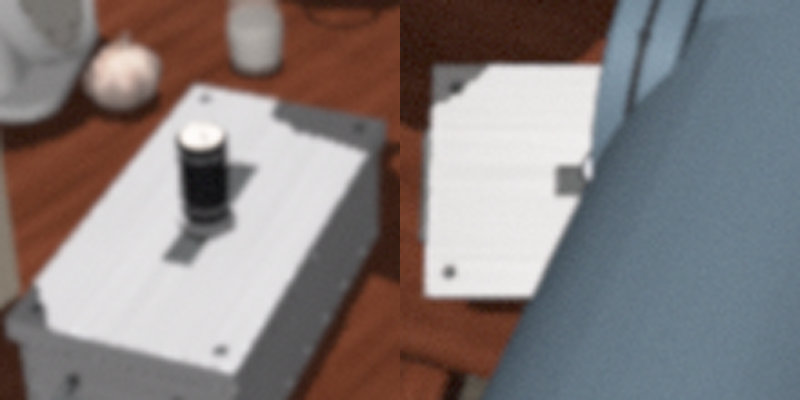

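In the side crop the thermometer stands upright at (205,180), with its collar on the cover across the slot. The shaker and garlic are where they were, and the robot touches nothing.

```bash
python3 -c "from rig import *;print(finish_job())"
```

```text
the job is handed in; nothing more can be done
None
```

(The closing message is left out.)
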